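# Square the specimen tube carrier against the rail and stop

## Robot

A 7-joint arm with a two-finger parallel gripper is mounted at the origin on the work surface. World frame = base frame: x ahead of the robot, y to its left, z up, the work surface at z = 0. Lengths are in m, angles in degrees, forces in N, time in s.
With the tool pointing down it reaches from about 0.425 to 0.95 m from the base axis. Payload 4.7 kg.
Tool frame: the origin (TCP) lies between the finger pads; the fingertips stand 11 mm ahead of it and the grasp point (between the pads) lies 8 mm behind it; z points along the fingers, y is the line along which they close (so a half turn about z gives the same grasp; the last joint's range is limited). The gripper opens to 85 mm and grips with 20 to 120 N. Pads are 22 mm wide; open, the fingers measure 114 mm over their backs; the gripper's body (76 mm by 85 mm) begins 54 mm behind the grasp point. The pads swing forward as they close: fully open they stand 13 mm farther back than shut.
Start: joints at [-71.156, 26.849, -2.785, 87.806, 1.381, 65.374, -4.715], TCP at [0.236, 0.632, 0.242] pointing down, gripper open.
Joint ranges: [-148.3, 148.3], [-19.14, 114.17], [-79.39, 73.82], [5.75, 140.21], [-59.74, 239.74], [12.07, 113.84], [-152.46, 152.46]. Speed limits (degrees/s): [147.25, 147.25, 180, 180, 180, 180, 180].

## Interface

Orientations are given as a 3x3 rotation matrix whose columns are the frame's x, y, z axes.
In Python, from station import readout, camera, camera_params, job gives the robot as it stands.
- The arm moves only by the tool servo_tool, never from a script. Its argument "commands" is a list of rows, each an object with "fingers": the gripper's target within -1 to 1 (shut at 1, half-way at 0, fully open at -1); "translation": the shift along the world's x, y, z in m, a list of three; "delta_rot": the turn, a rotation vector about the world's x, y, z in rad, a list of three. A call has 1 to 5 rows; each row is the pose to reach, as a shift and turn from the pose commanded when the call began; what a row does not reach only later rows make up. A row lasts 1/8 s, in which the tool goes at most 62.5 mm and 10.7 degrees, less where a joint would pass 70% of its speed; a pose out of reach is approached as far as the arm can. A call with a gripper value outside its range is refused whole. The fingers move at their own pace and stop on an object; "grip_force" is the grip in N (left out, the last holds). Time passes only in rows, so rows that repeat a pose let the fingers close. It gives the time, the measured TCP pose, the force, the opening and the grip force at its end, in the units of the state.
- readout.read_state(): the state, without advancing time (a new reading comes with each control period).
- camera(name): name is "side" or "top"; returns the picture (400x640x3 uint8, blue, green, red); there is no depth.
- camera_params(name): a dict with "camera_matrix" (3x3 intrinsics, pixels), "cam_to_world" (4x4, takes a point from camera to world coordinates). Camera axes: x right, y down, z forward; pixel columns grow to the right and rows downward; lengths in m; the calibration is good to about 2 mm. A picture is of the moment at which its call begins. camera_params takes no time and is no camera call.
- job.close_job(): hands the job in; it is judged then, once.
The state is a dict: "t": time; "joint_positions": joint angles; "qd": joint speeds; "joint_efforts": joint torques, N m; "ee_pos": TCP position; "ee_rot": TCP orientation; "wrist_force": force on the tool from outside, world axes, zero at the start; "moment": the same for the moment, N m; "gripper_width": finger opening in m; "grasp_force": force on a finger pad.
Only numpy, scipy, OpenCV 4.12 (cv2) and the standard library are available. Lean on these libraries where they do the work, as an engineer would, in place of code of your own. Each camera call takes 0.05 s, during which the arm holds its last target. There are 200 camera calls.

## Task

On the black positioning plate, push the specimen tube carrier back by its two metal end blocks, one end and then the other as often as needed, until it lies flat along the rail's facing strip, and slide it lengthways along the strip against the end stop, pushing there with about 10 N for a moment. Then, at the stop, press home first the block away from the stop (right) and after that the block at the stop (left) against the facing strip, each with about 10 N kept up for a moment, and leave it flat along the strip and at the stop. Keep it down on the plate, never touch the glass tube, never push harder than 18 N, and leave the jar, the pencil case and the dish where they are.

Things in the scene. Friction and masses are not known exactly. Their poses are not given: they have to be found in the camera images.
- rail: Rigid steel rail bar, 380 long, 20 wide, 24 high, fixed on the plate. Origin: middle of its length, on its face that looks to the robot, at the plate's top. +x into the bar (away from the robot), +y along it to the stop, z up. A rigid aluminium facing strip (335 long, 22 high) is clamped parallel before that face; its contact face stands 5 to 17 in front of the bar: not measured, feel for it.
- plate: Black plate, 260 x 400, 6 thick, top 6 above the bench, carrying rail and stop as one fixed unit whose place and yaw vary. Reaches 195 in front of the rail face, 65 behind it, 200 either way along it. Origin on the bench, 85 in front of the rail face, at the rail's middle; axes as the rail's.
- stop: Rigid steel end stop, 60 long (across the rail), 20 thick, 24 high, square to the rail at its +y end, on the robot's side. Origin: where its contact face meets the line of the rail bar's face, at the plate's top, 155 along +y from the rail's origin; axes as the rail's. Contact face looks along -y; the block fills x -60 to 0, y 0 to 20.
- carrier_mid (a point): Centre (half-way up, 15 above the plate) of the loose carrier, 240 long, 44 wide, 30 high. x points to the rail side, y lengthways to the stop, z up. At the start askew up to 0.2 rad, its middle 66 to 92 from the rail bar's face and its left end about 20 to 60 short of the stop.
- block_l_mid (a point): Centre of the left aluminium end block (towards the stop), 95 along +y from the carrier's centre; 50 long, 44 wide, 30 high. Axes as the carrier's. Its outer end face, 25 along +y, meets the stop; its back face, 22 along +x, meets the facing; its front face, 22 along -x, is for pushing.
- block_r_mid (a point): Centre of the carrier's right end block (away from the stop), 95 along -y from the carrier's centre; same size and axes; its outer end face is 25 along -y.
- back_l (a point): Middle height of the left block's outer rear edge, 22 along +x and 120 along +y from the carrier's centre: this edge ends on the facing and at the stop.
- back_r (a point): Middle height of the right block's outer rear edge, 22 along +x and 120 along -y from the carrier's centre.
- carrier: The whole loose carrier, about 0.35 kg: two aluminium end blocks, a narrow web and the glass tube between them; origin under its centre on the plate, axes as carrier_mid. Sliding it takes about 0.5 to 3 N. Pushed at one end it also turns, so its other end may swing back a little.
- block_l: The left end block itself (see the point at its centre); origin under it, at plate height.
- block_r: The right end block itself; origin under it, at plate height.
- tube: Fragile glass tube with a white cap, diameter 24, 140 long, lying lengthways between the two end blocks, fixed in the carrier, axis 18 above the plate; its front lies 10 behind the blocks' front faces. Not to be touched. Origin under the carrier's centre, at plate height.
- jar: Bystander: closed glass jar with black cap, diameter 60, about 85 high, on the bench to the left of the plate. Origin under its centre.
- case: Bystander: blue pencil case, 170 x 55 x 40 high, on the bench to the right of the plate. Origin under its centre.
- dish: Bystander: small white ceramic dish, diameter 44, 14 high, on the plate behind the rail. Origin under its centre.
Mind the look-alikes: they are no part of the job. Several things have the shape of the carrier; the one meant has the colours described above.

How it is judged (in metres and radians):
On the way, in this order (a step that is already met when the one before it is completed fails the run):
1. lying along the rail (within 0.06 rad), the carrier is pushed against the end stop with at least 3 N (angle between the y axis of rail and the y axis of carrier_mid, either way round below 0.06 rad and x of carrier_mid in the frame of rail above -0.05 m and contact force between carrier and stop above 3 N), for 0.1 s.
2. with the carrier flat along the rail and at the stop, its right block is pressed against the facing with at least 4 N (x of back_l in the frame of rail between -0.0195 and -0.003 m and x of back_r in the frame of rail between -0.0195 and -0.003 m and angle between the y axis of rail and the y axis of carrier_mid, either way round below 0.012 rad and angle between carrier_mid's own z axis and vertical below 0.05 rad and z of carrier_mid in the frame of rail below 0.019 m and y of back_l in the frame of stop between -0.0025 and 0.003 m and contact force between block_r and rail above 4 N), for 0.1 s.
3. with the carrier flat along the rail and at the stop, its left block is pressed against the facing with at least 4 N (x of back_l in the frame of rail between -0.0195 and -0.003 m and x of back_r in the frame of rail between -0.0195 and -0.003 m and angle between the y axis of rail and the y axis of carrier_mid, either way round below 0.012 rad and angle between carrier_mid's own z axis and vertical below 0.05 rad and z of carrier_mid in the frame of rail below 0.019 m and y of back_l in the frame of stop between -0.0025 and 0.003 m and contact force between block_l and rail above 4 N), for 0.1 s.
At the end, for the whole second after the job is handed in: The carrier rests on the plate, flat along the facing: parallel to the rail within 0.012 rad, both rear outer edges 3 to 19.5 mm before the rail bar (where the facing can stand), its left end within 2.5 mm of the stop, at rest (x of back_l in the frame of rail between -0.0195 and -0.003 m and x of back_r in the frame of rail between -0.0195 and -0.003 m and angle between the y axis of rail and the y axis of carrier_mid, either way round below 0.012 rad and angle between carrier_mid's own z axis and vertical below 0.05 rad and z of carrier_mid in the frame of rail below 0.019 m and y of back_l in the frame of stop between -0.0025 and 0.003 m and linear speed of carrier below 0.01 m/s); the robot touches nothing.
It fails at once if the gripper pushes the carrier with more than 18 N (contact force between the fingers and carrier above 18 N).
It fails at once if the carrier is forced against the facing, the rail or the stop with more than 18 N (contact force between carrier and rail above 18 N or contact force between carrier and stop above 18 N).
It fails at once if the glass tube is touched (contact force between any of the fingers, the arm and tube above 0.3 N).
It fails at once if the carrier is lifted off the plate (z of carrier_mid in the frame of rail above 0.027 m).
It fails at once if a bystander is moved (distance of any of jar, case, dish from where it was at the start of the episode above 0.015 m).
It also fails if it takes over 72 s, if anything falls off the work surface, if the arm or the gripper's body presses on something with over 40 N, if the wrist force passes 120 N, or if a joint passes its speed limit or range.

## Working session

There is one attempt and no reset: what is moved stays moved. The work goes in short steps, Python scripts to look and compute and a tool call to move; the robot and the scene stay as the last step left them, time stands still between calls to the robot, and variables do not carry over. Pictures are saved under pics/ and viewed, at most 10 in all, crops included, and the job is handed in when it is done.

Besides the shell and the picture viewer there is one more tool, called after "Emit:" as name(argument=value, ...), one argument or row to a line, values as JSON. servo_tool: Moves the arm, as the interface text tells. Its arguments: {"type":"object","properties":{"commands":{"type":"array","items":{"type":"object","properties":{"fingers":{"type":"number"},"translation":{"type":"array","items":{"type":"number"}},"delta_rot":{"type":"array","items":{"type":"number"}}}}},"grip_force":{"type":"number"}},"required":["commands"]}

```bash
mkdir -p pics; python3 - <<'E'
from station import readout,camera,camera_params
import cv2,numpy as np
np.set_printoptions(precision=4,suppress=True)
for n in("top","side"):
    cv2.imwrite(f"pics/{n}0.png",camera(n)); p=camera_params(n); print(n,p["camera_matrix"],p["cam_to_world"])
s=readout.read_state(); print(s)
E
```

```text
top [[381.1356   0.     323.9732]
 [  0.     381.1356 198.9176]
 [  0.       0.       1.    ]] [[-0.0032 -0.998   0.0631  0.4199]
 [-1.      0.0035  0.005   0.0829]
 [-0.0052 -0.0631 -0.998   1.1808]
 [ 0.      0.      0.      1.    ]]
side [[372.1856   0.     320.4722]
 [  0.     372.1856 193.3046]
 [  0.       0.       1.    ]] [[ 0.9943 -0.0514  0.0938  0.3883]
 [-0.1045 -0.654   0.7493 -0.5701]
 [ 0.0228 -0.7548 -0.6556  0.6357]
 [ 0.      0.      0.      1.    ]]
{'t': 0.1, 'joint_positions': array([-71.153 ,  26.8914,  -2.7836,  87.8671,   1.3796,  65.374 ,
        -4.7136]), 'qd': array([-0.1135, -0.1547, -0.0564, -0.1428, -0.0472,  0.0181,  0.0747]), 'joint_efforts': array([  0.0019, -51.1512,  -0.0461, -23.8389,   0.0109,   0.0044,
        -0.    ]), 'ee_pos': array([0.2362, 0.6318, 0.2414]), 'ee_rot': array([[-0.9367,  0.3502, -0.0006],
       [ 0.3502,  0.9367, -0.0016],
       [-0.    , -0.0017, -1.    ]]), 'wrist_force': array([-0.3074, -0.1636,  0.6494]), 'moment': array([-0.0322,  0.0158, -0.0274]), 'grasp_force': 0.0, 'gripper_width': 0.08520049539698003}
```

View pics/top0.png

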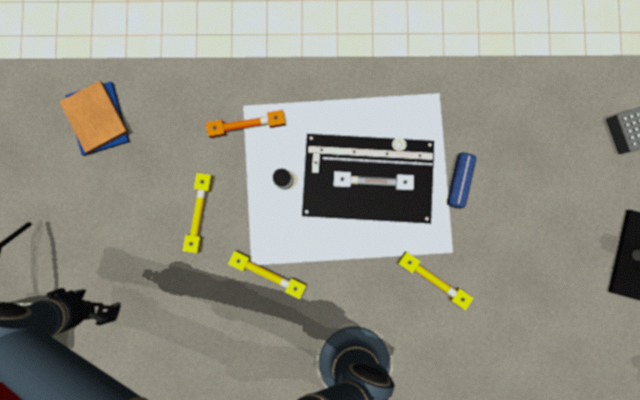

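View pics/side0.png

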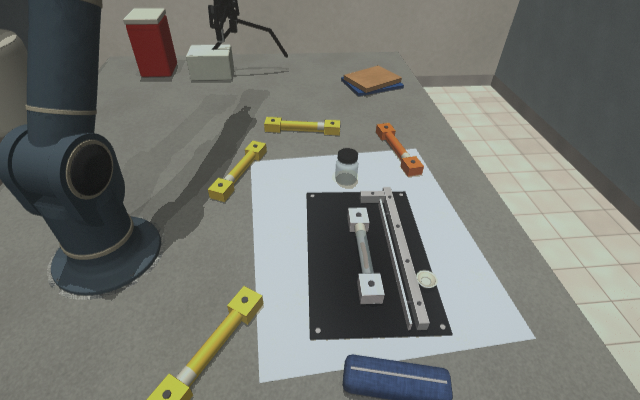

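The top view shows the silver/glass carrier on the black plate, with blocks at about (343,180) and (405,182). Three yellow look-alikes are at (197,213), (268,274) and (436,281), and an orange one is at (246,124). Only the aluminium one on the black plate fits. I'll confirm it in a crop and measure.

```bash
cat > h.py <<'E'
import cv2,numpy as np
from station import readout,camera,camera_params
np.set_printoptions(precision=4,suppress=True)
def ray(n,uv,z):
    p=camera_params(n);K=p["camera_matrix"];T=p["cam_to_world"]
    uv=np.atleast_2d(uv).astype(float)
    d=np.c_[(uv-[K[0,2],K[1,2]])/[K[0,0],K[1,1]],np.ones(len(uv))]@T[:3,:3].T
    o=T[:3,3]; return o+d*((z-o[2])/d[:,2])[:,None]
def proj(n,P):
    p=camera_params(n);K=p["camera_matrix"];T=np.linalg.inv(p["cam_to_world"])
    c=np.atleast_2d(P)@T[:3,:3].T+T[:3,3]; q=c@K.T; return q[:,:2]/q[:,2:]
E
python3 - <<'E'
from h import *
im=cv2.imread("pics/top0.png")
c=im[120:235,290:490]; cv2.imwrite("pics/crop0.png",cv2.resize(c,None,fx=4,fy=4,interpolation=cv2.INTER_CUBIC))
g=cv2.cvtColor(im,cv2.COLOR_BGR2GRAY)
# plate: dark
m=np.zeros_like(g); m[128:228,296:440]=(g[128:228,296:440]<70)*255
cs=max(cv2.findContours(m,0,2)[0],key=cv2.contourArea)
r=cv2.minAreaRect(cs);b=cv2.boxPoints(r); print(r,b); W=ray("top",b,.006)[:,:2]; print(W,np.linalg.norm(W-np.roll(W,1,0),axis=1))
# light things inside the plate
h=np.zeros_like(g); cv2.drawContours(h,[cv2.convexHull(cs)],-1,255,-1)
l=((g>120)&(h>0)).astype(np.uint8)*255
for k in cv2.findContours(l,0,2)[0]:
    if cv2.contourArea(k)>15: 
        r=cv2.minAreaRect(k);print(cv2.contourArea(k),r,ray("top",r[0],.036)[0])
E
```

```text
((367.9017333984375, 187.17068481445312), (127.48551177978516, 63.06745147705078), 3.3664605617523193) [[302.4173 214.9069]
 [306.1207 151.9483]
 [433.3862 159.4345]
 [429.6828 222.3931]]
[[ 0.4451  0.1553]
 [ 0.6409  0.1439]
 [ 0.6158 -0.2513]
 [ 0.4208 -0.2358]] [0.3919 0.1962 0.3959 0.1956]
720.0 ((373.2078552246094, 180.20359802246094), (80.24481964111328, 15.272454261779785), 2.7702157497406006) [ 0.5484 -0.0601  0.036 ]
109.5 ((365.9923400878906, 160.13845825195312), (86.2004165649414, 2.4961512088775635), 3.1798300743103027) [ 0.6095 -0.039   0.036 ]
117.5 ((315.3783874511719, 162.229736328125), (8.055550575256348, 20.056676864624023), 9.462322235107422) [0.6037 0.1143 0.036 ]
```

View pics/crop0.png

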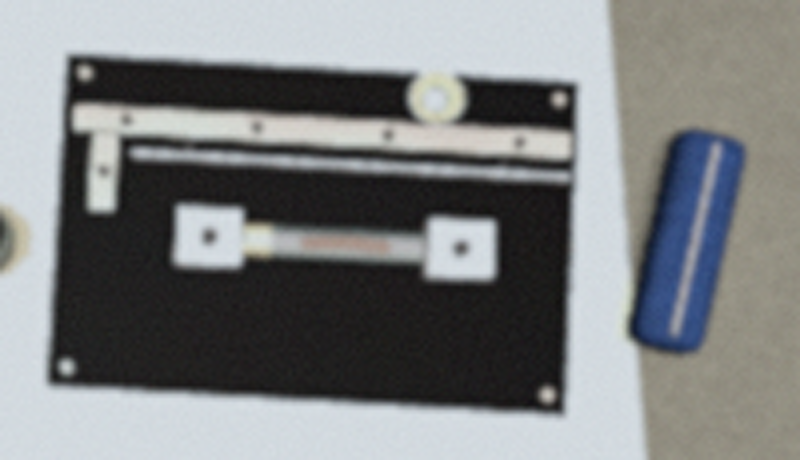

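The crop confirms it: aluminium blocks with holes at crop (209,236) and (461,248), the white cap by the left block, the stop at (103,172), and the facing strip running from (130,153) to (570,178).

```bash
python3 - <<'E'
from h import *
f=lambda a:(np.array(a)+.5)/4-.5+[290,120]
pl=ray("top",f([(70,57),(577,85),(563,412),(50,383)]),.006)[:,:2];print(pl,np.linalg.norm(pl-np.roll(pl,1,0),axis=1))
rail=ray("top",f([(72,131),(571,158)]),.030)[:,:2];print("rail front",rail)
y=(pl[0]-pl[1]+pl[3]-pl[2]);y/=np.linalg.norm(y);yr=(rail[0]-rail[1]);yr/=np.linalg.norm(yr);print("yaw",np.degrees(np.arctan2(-y[0],y[1])),np.degrees(np.arctan2(-yr[0],yr[1])))
y=y+yr;y/=np.linalg.norm(y);x=np.array([y[1],-y[0]])
pc=pl.mean(0); O=pc+x*(.085-.020-.0)  # plate spans -195..65, centre -65
O=pc+.065*x
print("rail origin",O,"x",x,"y",y,"rail pts local",[( (r-O)@x,(r-O)@y) for r in rail])
R=lambda P:np.c_[(P-O)@x,(P-O)@y]
b=ray("top",f([(209,236),(461,248)]),.036)[:,:2];print("blocks",b,np.linalg.norm(b[0]-b[1]),R(b))
st=ray("top",f([(118,135),(116,213),(130,157),(570,181),(437,98)]),.030)[:,:2];print("stopface,strip,dish",R(st))
g=cv2.imread("pics/side0.png")
s=ray("side",[(358,215),(371,287)],.036)[:,:2];print("side",s,R(s))
E
```

```text
[[ 0.6979  0.1407]
 [ 0.6741 -0.254 ]
 [ 0.4201 -0.2379]
 [ 0.4436  0.1562]] [0.2548 0.3955 0.2545 0.3948]
rail front [[ 0.6351  0.138 ]
 [ 0.6128 -0.2414]]
yaw -3.436357753753297 -3.3640738674372526
rail origin [ 0.6238 -0.0526] x [ 0.9982 -0.0593] y [0.0593 0.9982] rail pts local [(np.float64(-6.121880743238924e-05), np.float64(0.1909662582527197)), (np.float64(0.00017854379801279305), np.float64(-0.18912906465105056))]
blocks [[ 0.5535  0.0344]
 [ 0.5437 -0.1555]] 0.1900945292731362 [[-0.0753  0.0826]
 [-0.0739 -0.1075]]
stopface,strip,dish [[-0.0012  0.1558]
 [-0.061   0.1539]
 [-0.0176  0.1457]
 [-0.0175 -0.189 ]
 [ 0.0407 -0.0855]]
side [[ 0.5527  0.0325]
 [ 0.542  -0.1641]] [[-0.0761  0.0807]
 [-0.0751 -0.1161]]
```

Emit:
servo_tool(
  commands=[
    {"fingers": 1, "translation": [0.05, -0.036, 0], "delta_rot": [0, 0, 0.1]},
    {"fingers": 1, "translation": [0.1, -0.072, 0], "delta_rot": [0, 0, 0.2]},
    {"fingers": 1, "translation": [0.15, -0.108, 0], "delta_rot": [0, 0, 0.298]},
    {"fingers": 1, "translation": [0.18, -0.16, 0], "delta_rot": [0, 0, 0.298]},
    {"fingers": 1, "translation": [0.21, -0.212, 0], "delta_rot": [0, 0, 0.298]},
  ],
)

```text
t: 0.72
ee_pos: [0.4474, 0.4182, 0.2417]
ee_rot: [[-0.998, 0.06, -0.001], [0.06, 0.998, -0.001], [0.001, -0.001, -1.0]]
wrist_force: [0.9, 0.4, -0.9]
gripper_width: -0.0001
grasp_force: 0.0
```

Emit:
servo_tool(
  commands=[
    {"fingers": 1, "translation": [0.025, -0.055, 0], "delta_rot": [0, 0, 0]},
    {"fingers": 1, "translation": [0.05, -0.11, 0], "delta_rot": [0, 0, 0]},
    {"fingers": 1, "translation": [0.05, -0.17, 0], "delta_rot": [0, 0, 0]},
    {"fingers": 1, "translation": [0.05, -0.23, 0], "delta_rot": [0, 0, 0]},
    {"fingers": 1, "translation": [0.05, -0.29, 0], "delta_rot": [0, 0, 0]},
  ],
)

```text
t: 1.35
ee_pos: [0.496, 0.1282, 0.2421]
ee_rot: [[-0.998, 0.06, -0.0], [0.06, 0.998, -0.0], [0.0, -0.0, -1.0]]
wrist_force: [1.2, -0.7, 0.3]
gripper_width: -0.0
grasp_force: 0.0
```

Emit:
servo_tool(
  commands=[
    {"fingers": 1, "translation": [0, -0.056, -0.02], "delta_rot": [0, 0, 0]},
    {"fingers": 1, "translation": [0, -0.112, -0.04], "delta_rot": [0, 0, 0]},
    {"fingers": 1, "translation": [0, -0.168, -0.06], "delta_rot": [0, 0, 0]},
    {"fingers": 1, "translation": [0, -0.224, -0.08], "delta_rot": [0, 0, 0]},
    {"fingers": 1, "translation": [0, -0.281, -0.1], "delta_rot": [0, 0, 0]},
  ],
)

```text
t: 1.98
ee_pos: [0.4961, -0.1522, 0.1417]
ee_rot: [[-0.998, 0.059, 0.0], [0.059, 0.998, 0.0], [-0.0, 0.0, -1.0]]
wrist_force: [1.3, 0.1, 0.2]
gripper_width: -0.0003
grasp_force: 0.0
```

Emit:
servo_tool(
  commands=[
    {"fingers": 1, "translation": [0, 0, -0.04], "delta_rot": [0, 0, 0]},
    {"fingers": 1, "translation": [0, 0, -0.08], "delta_rot": [0, 0, 0]},
    {"fingers": 1, "translation": [0, 0, -0.1], "delta_rot": [0, 0, 0]},
    {"fingers": 1, "translation": [0, 0, -0.114], "delta_rot": [0, 0, 0]},
    {"fingers": 1, "translation": [0, 0, -0.114], "delta_rot": [0, 0, 0]},
  ],
)

```text
t: 2.6
ee_pos: [0.4958, -0.1505, 0.0276]
ee_rot: [[-0.998, 0.06, -0.002], [0.06, 0.998, 0.0], [0.002, 0.0, -1.0]]
wrist_force: [0.3, 0.3, 0.7]
gripper_width: 0.0001
grasp_force: 0.0
```

```bash
python3 - <<'E'
from h import *
im=camera("side");cv2.imwrite("pics/s1.png",cv2.resize(im[180:360,280:460],None,fx=3,fy=3,interpolation=2))
s=readout.read_state();print(s["ee_pos"],s["wrist_force"],s["moment"])
E
```

```text
[ 0.4965 -0.1507  0.0284] [0.4155 0.151  0.2016] [-0.0271 -0.0294  0.048 ]
```

View pics/s1.png

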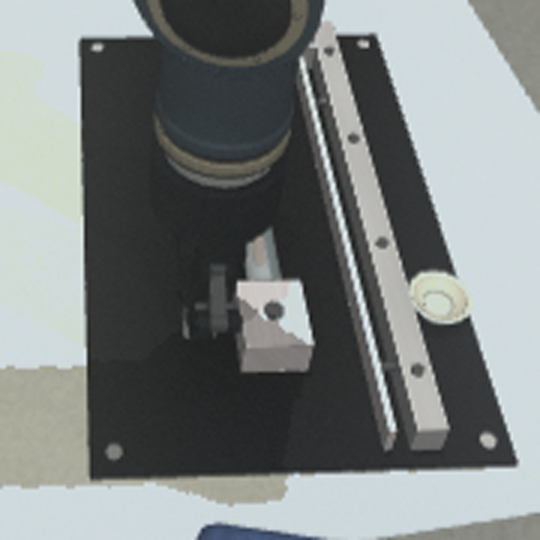

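The side view shows the closed fingers low in front of the right block (crop (215,300)), and the block at (275,310).

Emit:
servo_tool(
  commands=[
    {"fingers": 1, "translation": [0.006, 0, 0], "delta_rot": [0, 0, 0]},
    {"fingers": 1, "translation": [0.01, 0, 0], "delta_rot": [0, 0, 0]},
    {"fingers": 1, "translation": [0.013, -0.001, 0], "delta_rot": [0, 0, 0]},
    {"fingers": 1, "translation": [0.016, -0.001, 0], "delta_rot": [0, 0, 0]},
    {"fingers": 1, "translation": [0.019, -0.001, 0], "delta_rot": [0, 0, 0]},
  ],
)

```text
t: 3.28
ee_pos: [0.5152, -0.1518, 0.0283]
ee_rot: [[-0.998, 0.06, -0.001], [0.06, 0.998, 0.0], [0.001, 0.0, -1.0]]
wrist_force: [-1.6, -0.2, 0.9]
gripper_width: 0.0
grasp_force: 0.5
```

Emit:
servo_tool(
  commands=[
    {"fingers": 1, "translation": [0.003, 0, 0], "delta_rot": [0, 0, 0]},
    {"fingers": 1, "translation": [0.006, 0, 0], "delta_rot": [0, 0, 0]},
    {"fingers": 1, "translation": [0.009, 0, 0], "delta_rot": [0, 0, 0]},
    {"fingers": 1, "translation": [0.012, -0.001, 0], "delta_rot": [0, 0, 0]},
    {"fingers": 1, "translation": [0.015, -0.001, 0], "delta_rot": [0, 0, 0]},
  ],
)

```text
t: 3.9
ee_pos: [0.5306, -0.1528, 0.0283]
ee_rot: [[-0.998, 0.06, -0.0], [0.06, 0.998, 0.0], [0.0, 0.0, -1.0]]
wrist_force: [-1.5, -0.5, -0.9]
gripper_width: -0.0003
grasp_force: 0.4
```

Emit:
servo_tool(
  commands=[
    {"fingers": 1, "translation": [-0.035, 0, 0], "delta_rot": [0, 0, 0]},
    {"fingers": 1, "translation": [-0.037, 0.05, 0], "delta_rot": [0, 0, 0]},
    {"fingers": 1, "translation": [-0.037, 0.1, 0], "delta_rot": [0, 0, 0]},
    {"fingers": 1, "translation": [-0.037, 0.15, 0], "delta_rot": [0, 0, 0]},
    {"fingers": 1, "translation": [-0.037, 0.187, 0], "delta_rot": [0, 0, 0]},
  ],
)

```text
t: 4.53
ee_pos: [0.4939, 0.0369, 0.0286]
ee_rot: [[-0.998, 0.058, 0.001], [0.058, 0.998, 0.001], [-0.001, 0.001, -1.0]]
wrist_force: [0.2, -0.4, 0.3]
gripper_width: 0.0001
grasp_force: 0.0
```

```bash
cat >> h.py <<'E'
O=np.array([.6238,-.0526]);X=np.array([.9982,-.0593]);Y=np.array([.0593,.9982])
def R(P): P=np.atleast_2d(P)[:,:2]; return np.c_[(P-O)@X,(P-O)@Y]
def blobs(tag):
    im=camera("side");cv2.imwrite(f"pics/{tag}.png",im);g=cv2.cvtColor(camera("top"),cv2.COLOR_BGR2GRAY)
    q=proj("top",[np.r_[O+a*X+b*Y,.036] for a,b in((-.021,-.2),(-.021,.153),(-.19,.153),(-.19,-.2))]).astype(np.int32)
    h=np.zeros_like(g);cv2.fillPoly(h,[q],255)
    for k in cv2.findContours(((g>120)&(h>0)).astype(np.uint8),0,2)[0]:
        if cv2.contourArea(k)>40:
            r=cv2.minAreaRect(k);print(round(cv2.contourArea(k)),r,R(ray("top",cv2.boxPoints(r),.036)).round(4).tolist())
    s=readout.read_state();print(s["ee_pos"],R(s["ee_pos"]),s["wrist_force"])
E
python3 - <<'E'
from h import *
blobs("s2")
E
```

```text
404 ((388.5, 174.5), (15.0, 49.0), 90.0) [[-0.0363, 0.0177], [-0.0281, -0.13], [-0.0736, -0.1319], [-0.0818, 0.0155]]
157 ((433.6197814941406, 193.00479125976562), (3.796963691711426, 56.15509796142578), 2.2906100749969482) [[-0.1879, -0.1893], [-0.0183, -0.1896], [-0.0182, -0.201], [-0.1877, -0.2007]]
[0.494  0.0397 0.0284] [[-0.135   0.0844]] [-0.0263 -0.3471  0.2473]
```

Emit:
servo_tool(
  commands=[
    {"fingers": 1, "translation": [0.01, 0, 0], "delta_rot": [0, 0, 0]},
    {"fingers": 1, "translation": [0.014, -0.001, 0], "delta_rot": [0, 0, 0]},
    {"fingers": 1, "translation": [0.018, -0.001, 0], "delta_rot": [0, 0, 0]},
    {"fingers": 1, "translation": [0.022, -0.001, 0], "delta_rot": [0, 0, 0]},
    {"fingers": 1, "translation": [0.026, -0.001, 0], "delta_rot": [0, 0, 0]},
  ],
)

```text
t: 5.25
ee_pos: [0.5196, 0.0329, 0.0283]
ee_rot: [[-0.998, 0.06, -0.0], [0.06, 0.998, 0.0], [0.0, 0.0, -1.0]]
wrist_force: [0.1, -0.2, -0.3]
gripper_width: 0.0003
grasp_force: 0.0
```

Emit:
servo_tool(
  commands=[
    {"fingers": 1, "translation": [0.004, 0, 0], "delta_rot": [0, 0, 0]},
    {"fingers": 1, "translation": [0.008, 0, 0], "delta_rot": [0, 0, 0]},
    {"fingers": 1, "translation": [0.012, -0.001, 0], "delta_rot": [0, 0, 0]},
    {"fingers": 1, "translation": [0.016, -0.001, 0], "delta_rot": [0, 0, 0]},
    {"fingers": 1, "translation": [0.02, -0.001, 0], "delta_rot": [0, 0, 0]},
  ],
)

```text
t: 5.88
ee_pos: [0.5395, 0.0322, 0.0283]
ee_rot: [[-0.998, 0.06, -0.0], [0.06, 0.998, 0.0], [0.0, -0.0, -1.0]]
wrist_force: [-1.6, 0.3, -0.0]
gripper_width: 0.0003
grasp_force: 0.3
```

```bash
python3 - <<'E'
from h import *
blobs("s3")
E
```

```text
362 ((392.5, 174.5), (15.0, 41.0), 90.0) [[-0.035, -0.0064], [-0.0281, -0.13], [-0.0736, -0.1319], [-0.0805, -0.0086]]
157 ((433.6197814941406, 193.00479125976562), (3.796963691711426, 56.15509796142578), 2.2906100749969482) [[-0.1879, -0.1893], [-0.0183, -0.1896], [-0.0182, -0.201], [-0.1877, -0.2007]]
[0.5401 0.0322 0.0284] [[-0.0886  0.0797]] [0.4227 0.5758 0.2772]
```

View pics/s3.png

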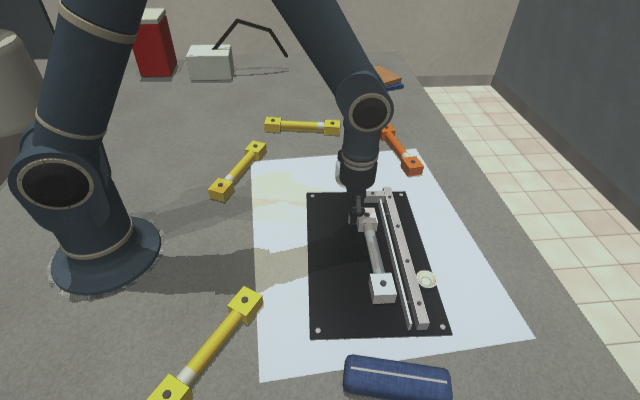

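The side view shows the fingers at (357,208) pushing the left block at (366,222), the right block at (383,287), and everything else undisturbed.

Emit:
servo_tool(
  commands=[
    {"fingers": 1, "translation": [0.003, 0, 0], "delta_rot": [0, 0, 0]},
    {"fingers": 1, "translation": [0.006, 0, 0], "delta_rot": [0, 0, 0]},
    {"fingers": 1, "translation": [0.009, -0.001, 0], "delta_rot": [0, 0, 0]},
    {"fingers": 1, "translation": [0.011, -0.001, 0], "delta_rot": [0, 0, 0]},
    {"fingers": 1, "translation": [0.012, -0.001, 0], "delta_rot": [0, 0, 0]},
  ],
)

```text
t: 6.6
ee_pos: [0.5514, 0.0311, 0.0283]
ee_rot: [[-0.998, 0.06, -0.0], [0.06, 0.998, -0.0], [0.0, -0.0, -1.0]]
wrist_force: [-0.6, 0.2, 0.6]
gripper_width: -0.0003
grasp_force: 0.5
```

Emit:
servo_tool(
  commands=[
    {"fingers": 1, "translation": [-0.034, 0, 0], "delta_rot": [0, 0, 0]},
    {"fingers": 1, "translation": [-0.039, -0.05, 0], "delta_rot": [0, 0, 0]},
    {"fingers": 1, "translation": [-0.039, -0.1, 0], "delta_rot": [0, 0, 0]},
    {"fingers": 1, "translation": [-0.039, -0.15, 0], "delta_rot": [0, 0, 0]},
    {"fingers": 1, "translation": [-0.039, -0.185, 0], "delta_rot": [0, 0, 0]},
  ],
)

```text
t: 7.22
ee_pos: [0.5125, -0.1567, 0.0286]
ee_rot: [[-0.998, 0.062, 0.001], [0.062, 0.998, -0.001], [-0.001, -0.001, -1.0]]
wrist_force: [0.5, 0.1, -0.8]
gripper_width: 0.0001
grasp_force: 0.0
```

Emit:
servo_tool(
  commands=[
    {"fingers": 1, "translation": [0.005, 0, 0], "delta_rot": [0, 0, 0]},
    {"fingers": 1, "translation": [0.01, 0, 0], "delta_rot": [0, 0, 0]},
    {"fingers": 1, "translation": [0.014, -0.001, 0], "delta_rot": [0, 0, 0]},
    {"fingers": 1, "translation": [0.018, -0.001, 0], "delta_rot": [0, 0, 0]},
    {"fingers": 1, "translation": [0.022, -0.001, 0], "delta_rot": [0, 0, 0]},
  ],
)

```text
t: 7.85
ee_pos: [0.5348, -0.154, 0.0283]
ee_rot: [[-0.998, 0.059, -0.0], [0.059, 0.998, 0.0], [0.0, 0.0, -1.0]]
wrist_force: [-0.2, 0.3, 0.3]
gripper_width: 0.0003
grasp_force: 0.0
```

Emit:
servo_tool(
  commands=[
    {"fingers": 1, "translation": [0.002, 0, 0], "delta_rot": [0, 0, 0]},
    {"fingers": 1, "translation": [0.004, 0, 0], "delta_rot": [0, 0, 0]},
    {"fingers": 1, "translation": [0.005, 0, 0], "delta_rot": [0, 0, 0]},
    {"fingers": 1, "translation": [0.006, 0, 0], "delta_rot": [0, 0, 0]},
    {"fingers": 1, "translation": [0.007, 0, 0], "delta_rot": [0, 0, 0]},
  ],
)

```text
t: 8.48
ee_pos: [0.5413, -0.1548, 0.0283]
ee_rot: [[-0.998, 0.06, -0.0], [0.06, 0.998, 0.0], [0.0, 0.0, -1.0]]
wrist_force: [0.2, -0.5, -0.4]
gripper_width: -0.0
grasp_force: 0.3
```

Emit:
servo_tool(
  commands=[
    {"fingers": 1, "translation": [0.001, 0, 0], "delta_rot": [0, 0, 0]},
    {"fingers": 1, "translation": [0.002, 0, 0], "delta_rot": [0, 0, 0]},
    {"fingers": 1, "translation": [0.003, 0, 0], "delta_rot": [0, 0, 0]},
    {"fingers": 1, "translation": [0.003, 0, 0], "delta_rot": [0, 0, 0]},
  ],
)

```text
t: 8.98
ee_pos: [0.5446, -0.1547, 0.0284]
ee_rot: [[-0.998, 0.06, 0.0], [0.06, 0.998, 0.0], [-0.0, 0.0, -1.0]]
wrist_force: [-0.3, 0.1, -0.4]
gripper_width: 0.0001
grasp_force: 0.2
```

```bash
python3 - <<'E'
from h import *
blobs("s4")
E
```

```text
562 ((370.5, 167.5), (15.0, 73.0), 90.0) [[-0.02, 0.1095], [-0.0078, -0.111], [-0.0534, -0.113], [-0.0657, 0.107]]
[ 0.5446 -0.1547  0.0284] [[-0.073  -0.1066]] [0.1009 0.5364 0.8663]
```

Emit:
servo_tool(
  commands=[
    {"fingers": 1, "translation": [0.001, 0, 0], "delta_rot": [0, 0, 0]},
    {"fingers": 1, "translation": [0.001, 0, 0], "delta_rot": [0, 0, 0]},
  ],
)

```text
t: 9.32
ee_pos: [0.5454, -0.1547, 0.0284]
ee_rot: [[-0.998, 0.06, 0.0], [0.06, 0.998, 0.0], [-0.0, 0.0, -1.0]]
wrist_force: [-0.9, -0.3, 0.9]
gripper_width: -0.0001
grasp_force: 0.3
```

Emit:
servo_tool(
  commands=[
    {"fingers": 1, "translation": [0.001, 0, 0], "delta_rot": [0, 0, 0]},
    {"fingers": 1, "translation": [0.001, 0, 0], "delta_rot": [0, 0, 0]},
  ],
)

```text
t: 9.57
ee_pos: [0.5456, -0.1546, 0.0282]
ee_rot: [[-0.998, 0.06, -0.002], [0.06, 0.998, 0.0], [0.002, 0.0, -1.0]]
wrist_force: [-2.8, -0.3, 2.1]
gripper_width: 0.0
grasp_force: 1.5
```

Emit:
servo_tool(
  commands=[
    {"fingers": 1, "translation": [0.001, 0, 0], "delta_rot": [0, 0, 0]},
    {"fingers": 1, "translation": [0.001, 0, 0], "delta_rot": [0, 0, 0]},
  ],
)

```text
t: 9.82
ee_pos: [0.5457, -0.1546, 0.028]
ee_rot: [[-0.998, 0.06, -0.004], [0.06, 0.998, 0.001], [0.004, 0.001, -1.0]]
wrist_force: [-6.1, 0.8, 3.6]
gripper_width: -0.0001
grasp_force: 2.7
```

Emit:
servo_tool(
  commands=[
    {"fingers": 1, "translation": [-0.025, 0, 0], "delta_rot": [0, 0, 0]},
    {"fingers": 1, "translation": [-0.025, 0.05, 0], "delta_rot": [0, 0, 0]},
    {"fingers": 1, "translation": [-0.02, 0.1, 0], "delta_rot": [0, 0, 0]},
    {"fingers": 1, "translation": [-0.016, 0.15, 0], "delta_rot": [0, 0, 0]},
    {"fingers": 1, "translation": [-0.012, 0.185, 0], "delta_rot": [0, 0, 0]},
  ],
)

```text
t: 10.45
ee_pos: [0.5367, 0.0335, 0.0287]
ee_rot: [[-0.998, 0.057, 0.003], [0.057, 0.998, 0.001], [-0.003, 0.002, -1.0]]
wrist_force: [0.2, -0.7, -0.1]
gripper_width: -0.0002
grasp_force: 0.0
```

Emit:
servo_tool(
  commands=[
    {"fingers": 1, "translation": [0.004, 0, 0], "delta_rot": [0, 0, 0]},
    {"fingers": 1, "translation": [0.008, 0, 0], "delta_rot": [0, 0, 0]},
    {"fingers": 1, "translation": [0.012, 0, 0], "delta_rot": [0, 0, 0]},
    {"fingers": 1, "translation": [0.015, 0, 0], "delta_rot": [0, 0, 0]},
    {"fingers": 1, "translation": [0.018, 0, 0], "delta_rot": [0, 0, 0]},
  ],
)

```text
t: 11.08
ee_pos: [0.5535, 0.0296, 0.0283]
ee_rot: [[-0.998, 0.061, -0.0], [0.061, 0.998, -0.0], [0.0, -0.0, -1.0]]
wrist_force: [-0.5, -0.6, 0.4]
gripper_width: -0.0001
grasp_force: 0.4
```

Emit:
servo_tool(
  commands=[
    {"fingers": 1, "translation": [0.001, 0, 0], "delta_rot": [0, 0, 0]},
    {"fingers": 1, "translation": [0.002, 0, 0], "delta_rot": [0, 0, 0]},
    {"fingers": 1, "translation": [0.003, 0, 0], "delta_rot": [0, 0, 0]},
    {"fingers": 1, "translation": [0.003, 0, 0], "delta_rot": [0, 0, 0]},
  ],
)

```text
t: 11.58
ee_pos: [0.5564, 0.0304, 0.0283]
ee_rot: [[-0.998, 0.06, -0.0], [0.06, 0.998, 0.0], [0.0, 0.0, -1.0]]
wrist_force: [0.6, 0.2, -0.3]
gripper_width: -0.0002
grasp_force: 0.2
```

Emit:
servo_tool(
  commands=[
    {"fingers": 1, "translation": [0.001, 0, 0], "delta_rot": [0, 0, 0]},
    {"fingers": 1, "translation": [0.0015, 0, 0], "delta_rot": [0, 0, 0]},
    {"fingers": 1, "translation": [0.0015, 0, 0], "delta_rot": [0, 0, 0]},
  ],
)

```text
t: 11.95
ee_pos: [0.5573, 0.0304, 0.0282]
ee_rot: [[-0.998, 0.06, -0.001], [0.06, 0.998, 0.0], [0.001, 0.0, -1.0]]
wrist_force: [-2.4, -0.3, 1.5]
gripper_width: -0.0003
grasp_force: 1.2
```

Emit:
servo_tool(
  commands=[
    {"fingers": 1, "translation": [0.001, 0, 0], "delta_rot": [0, 0, 0]},
    {"fingers": 1, "translation": [0.001, 0, 0], "delta_rot": [0, 0, 0]},
  ],
)

```text
t: 12.2
ee_pos: [0.5573, 0.0304, 0.028]
ee_rot: [[-0.998, 0.06, -0.003], [0.06, 0.998, 0.0], [0.003, -0.0, -1.0]]
wrist_force: [-5.6, 0.6, 1.6]
gripper_width: -0.0002
grasp_force: 2.5
```

Both ends meet the facing at local x of about -0.072, so the carrier lies flat. Now to the right end face for the lengthways push.

Emit:
servo_tool(
  commands=[
    {"fingers": 1, "translation": [-0.03, 0, 0], "delta_rot": [0, 0, 0]},
    {"fingers": 1, "translation": [-0.035, -0.055, 0], "delta_rot": [0, 0, 0]},
    {"fingers": 1, "translation": [-0.042, -0.11, 0], "delta_rot": [0, 0, 0]},
    {"fingers": 1, "translation": [-0.042, -0.165, 0], "delta_rot": [0, 0, 0]},
    {"fingers": 1, "translation": [-0.042, -0.22, 0], "delta_rot": [0, 0, 0]},
  ],
)

```text
t: 12.82
ee_pos: [0.5181, -0.192, 0.0288]
ee_rot: [[-0.998, 0.06, 0.003], [0.06, 0.998, -0.001], [-0.003, -0.001, -1.0]]
wrist_force: [1.0, -0.6, 0.4]
gripper_width: -0.0001
grasp_force: 0.0
```

Emit:
servo_tool(
  commands=[
    {"fingers": 1, "translation": [0, -0.04, 0], "delta_rot": [0, 0, 0]},
    {"fingers": 1, "translation": [0.005, -0.045, 0], "delta_rot": [0, 0, 0]},
    {"fingers": 1, "translation": [0.025, -0.045, 0], "delta_rot": [0, 0, 0]},
    {"fingers": 1, "translation": [0.045, -0.045, 0], "delta_rot": [0, 0, 0]},
    {"fingers": 1, "translation": [0.056, -0.045, 0], "delta_rot": [0, 0, 0]},
  ],
)

```text
t: 13.45
ee_pos: [0.5749, -0.2333, 0.0284]
ee_rot: [[-0.998, 0.057, 0.002], [0.057, 0.998, 0.0], [-0.002, 0.0, -1.0]]
wrist_force: [0.4, 0.7, 0.8]
gripper_width: -0.0001
grasp_force: 0.0
```

```bash
python3 - <<'E'
from h import *
blobs("s5")
im=cv2.imread("pics/s5.png");cv2.imwrite("pics/s5c.png",cv2.resize(im[180:360,300:460],None,fx=3,fy=3,interpolation=2))
E
```

```text
118 ((433.39935302734375, 199.01597595214844), (3.756995677947998, 44.12472152709961), 2.2906100749969482) [[-0.1879, -0.1894], [-0.0549, -0.1896], [-0.0548, -0.2009], [-0.1877, -0.2007]]
720 ((374.1286315917969, 168.5917510986328), (81.09675598144531, 14.751256942749023), 3.224522590637207) [[-0.0618, 0.1095], [-0.0168, 0.1095], [-0.0172, -0.1357], [-0.062, -0.135]]
[ 0.5745 -0.2336  0.0283] [[-0.0385 -0.1836]] [-0.203   0.4656  0.2042]
```

View pics/s5c.png

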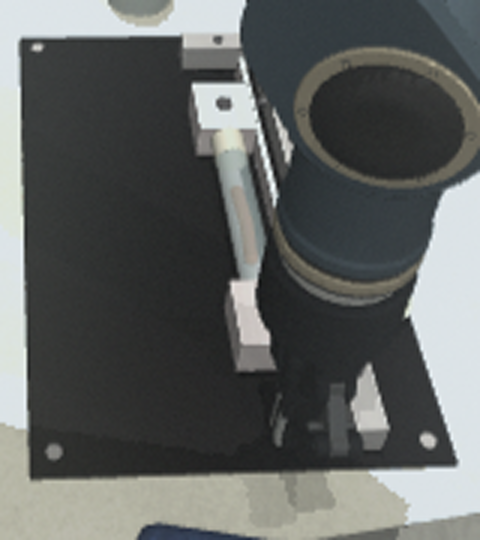

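The crop shows the carrier lying along the strip and the fingers off its right end, near crop (300,410). Top view local coordinates: back edge at -0.017, ends at y -0.135 and +0.109.

Emit:
servo_tool(
  commands=[
    {"fingers": 1, "translation": [0.001, 0.012, 0], "delta_rot": [0, 0, 0]},
    {"fingers": 1, "translation": [0.001, 0.022, 0], "delta_rot": [0, 0, 0]},
    {"fingers": 1, "translation": [0.002, 0.028, 0], "delta_rot": [0, 0, 0]},
    {"fingers": 1, "translation": [0.002, 0.033, 0], "delta_rot": [0, 0, 0]},
    {"fingers": 1, "translation": [0.002, 0.038, 0], "delta_rot": [0, 0, 0]},
  ],
)

```text
t: 14.18
ee_pos: [0.5748, -0.1966, 0.0284]
ee_rot: [[-0.998, 0.06, 0.0], [0.06, 0.998, -0.0], [-0.0, -0.0, -1.0]]
wrist_force: [-0.7, 0.8, 0.3]
gripper_width: 0.0004
grasp_force: 0.0
```

Emit:
servo_tool(
  commands=[
    {"fingers": 1, "translation": [0, 0.005, 0], "delta_rot": [0, 0, 0]},
    {"fingers": 1, "translation": [0.001, 0.01, 0], "delta_rot": [0, 0, 0]},
    {"fingers": 1, "translation": [0.001, 0.015, 0], "delta_rot": [0, 0, 0]},
    {"fingers": 1, "translation": [0.001, 0.02, 0], "delta_rot": [0, 0, 0]},
    {"fingers": 1, "translation": [0.001, 0.025, 0], "delta_rot": [0, 0, 0]},
  ],
)

```text
t: 14.8
ee_pos: [0.5759, -0.1714, 0.0284]
ee_rot: [[-0.998, 0.06, 0.0], [0.06, 0.998, 0.0], [-0.0, 0.0, -1.0]]
wrist_force: [-0.8, -1.4, -0.5]
gripper_width: 0.0001
grasp_force: 0.6
```

```bash
python3 - <<'E'
from h import *
blobs("s6")
E
```

```text
596 ((364.4654846191406, 168.08621215820312), (81.8584976196289, 14.79794979095459), 3.3664603233337402) [[-0.0616, 0.14], [-0.0165, 0.1399], [-0.0175, -0.1077], [-0.0625, -0.107]]
[ 0.576  -0.1706  0.0283] [[-0.0408 -0.1206]] [ 0.7161 -0.1052  0.5955]
```

Emit:
servo_tool(
  commands=[
    {"fingers": 1, "translation": [0, 0.004, 0], "delta_rot": [0, 0, 0]},
    {"fingers": 1, "translation": [0, 0.007, 0], "delta_rot": [0, 0, 0]},
    {"fingers": 1, "translation": [0.001, 0.01, 0], "delta_rot": [0, 0, 0]},
    {"fingers": 1, "translation": [0.001, 0.012, 0], "delta_rot": [0, 0, 0]},
    {"fingers": 1, "translation": [0.001, 0.013, 0], "delta_rot": [0, 0, 0]},
  ],
)

```text
t: 15.52
ee_pos: [0.5769, -0.1586, 0.0283]
ee_rot: [[-0.998, 0.06, 0.0], [0.06, 0.998, 0.0], [-0.0, 0.0, -1.0]]
wrist_force: [-0.1, -1.2, -0.5]
gripper_width: 0.0004
grasp_force: 0.5
```

Emit:
servo_tool(
  commands=[
    {"fingers": 1, "translation": [0, 0.001, 0], "delta_rot": [0, 0, 0]},
    {"fingers": 1, "translation": [0, 0.002, 0], "delta_rot": [0, 0, 0]},
    {"fingers": 1, "translation": [0, 0.002, 0], "delta_rot": [0, 0, 0]},
  ],
)

```text
t: 15.9
ee_pos: [0.5768, -0.1565, 0.0283]
ee_rot: [[-0.998, 0.06, -0.0], [0.06, 0.998, 0.0], [0.0, 0.0, -1.0]]
wrist_force: [1.4, -0.3, -0.7]
gripper_width: 0.0002
grasp_force: 0.3
```

Emit:
servo_tool(
  commands=[
    {"fingers": 1, "translation": [0, 0.001, 0], "delta_rot": [0, 0, 0]},
    {"fingers": 1, "translation": [0, 0.001, 0], "delta_rot": [0, 0, 0]},
  ],
)

```text
t: 16.15
ee_pos: [0.5768, -0.1556, 0.0283]
ee_rot: [[-0.998, 0.06, -0.0], [0.06, 0.998, 0.0], [0.0, 0.0, -1.0]]
wrist_force: [0.1, -0.1, -0.4]
gripper_width: -0.0
grasp_force: 0.4
```

Emit:
servo_tool(
  commands=[
    {"fingers": 1, "translation": [0, 0.001, 0], "delta_rot": [0, 0, 0]},
    {"fingers": 1, "translation": [0, 0.001, 0], "delta_rot": [0, 0, 0]},
    {"fingers": 1, "translation": [0, 0.002, 0], "delta_rot": [0, 0, 0]},
    {"fingers": 1, "translation": [0, 0.002, 0], "delta_rot": [0, 0, 0]},
  ],
)

```text
t: 16.65
ee_pos: [0.5769, -0.1536, 0.0283]
ee_rot: [[-0.998, 0.06, -0.0], [0.06, 0.998, 0.0], [0.0, 0.0, -1.0]]
wrist_force: [-0.0, -0.3, -0.2]
gripper_width: 0.0004
grasp_force: 0.4
```

Emit:
servo_tool(
  commands=[
    {"fingers": 1, "translation": [0, 0.001, 0], "delta_rot": [0, 0, 0]},
    {"fingers": 1, "translation": [0, 0.001, 0], "delta_rot": [0, 0, 0]},
  ],
)

```text
t: 16.9
ee_pos: [0.5769, -0.1526, 0.0283]
ee_rot: [[-0.998, 0.06, -0.0], [0.06, 0.998, 0.0], [0.0, 0.0, -1.0]]
wrist_force: [0.5, -0.6, 0.2]
gripper_width: -0.0003
grasp_force: 0.4
```

Emit:
servo_tool(
  commands=[
    {"fingers": 1, "translation": [0, 0.001, 0], "delta_rot": [0, 0, 0]},
    {"fingers": 1, "translation": [0, 0.001, 0], "delta_rot": [0, 0, 0]},
  ],
)

```text
t: 17.15
ee_pos: [0.5768, -0.1516, 0.0283]
ee_rot: [[-0.998, 0.06, -0.0], [0.06, 0.998, 0.0], [0.0, 0.0, -1.0]]
wrist_force: [0.6, -0.3, -0.6]
gripper_width: 0.0004
grasp_force: 0.4
```

Emit:
servo_tool(
  commands=[
    {"fingers": 1, "translation": [0, 0.001, 0], "delta_rot": [0, 0, 0]},
    {"fingers": 1, "translation": [0, 0.001, 0], "delta_rot": [0, 0, 0]},
    {"fingers": 1, "translation": [0, 0.002, 0], "delta_rot": [0, 0, 0]},
    {"fingers": 1, "translation": [0, 0.002, 0], "delta_rot": [0, 0, 0]},
  ],
)

```text
t: 17.65
ee_pos: [0.5769, -0.1496, 0.0283]
ee_rot: [[-0.998, 0.06, -0.0], [0.06, 0.998, 0.0], [0.0, 0.0, -1.0]]
wrist_force: [-0.0, -0.9, 0.4]
gripper_width: 0.0003
grasp_force: 0.4
```

Emit:
servo_tool(
  commands=[
    {"fingers": 1, "translation": [0, 0.001, 0], "delta_rot": [0, 0, 0]},
    {"fingers": 1, "translation": [0, 0.001, 0], "delta_rot": [0, 0, 0]},
  ],
)

```text
t: 17.9
ee_pos: [0.5768, -0.1485, 0.0283]
ee_rot: [[-0.998, 0.06, -0.0], [0.06, 0.998, 0.0], [0.0, 0.0, -1.0]]
wrist_force: [-0.3, -0.7, 0.0]
gripper_width: -0.0001
grasp_force: 0.4
```

```bash
python3 - <<'E'
from h import *
blobs("s7")
E
```

```text
600 ((358.2832336425781, 167.7557373046875), (80.27496337890625, 14.91374397277832), 3.416588306427002) [[-0.0617, 0.1563], [-0.0162, 0.1562], [-0.0174, -0.0866], [-0.0628, -0.0859]]
[ 0.5768 -0.1486  0.0283] [[-0.0412 -0.0986]] [ 0.4538 -0.8143  0.0354]
```

Emit:
servo_tool(
  commands=[
    {"fingers": 1, "translation": [0, 0.001, 0], "delta_rot": [0, 0, 0]},
    {"fingers": 1, "translation": [0, 0.001, 0], "delta_rot": [0, 0, 0]},
  ],
)

```text
t: 18.25
ee_pos: [0.5769, -0.1476, 0.0283]
ee_rot: [[-0.998, 0.06, -0.0], [0.06, 0.998, 0.0], [0.0, 0.0, -1.0]]
wrist_force: [0.1, -0.5, -0.5]
gripper_width: -0.0003
grasp_force: 0.4
```

Emit:
servo_tool(
  commands=[
    {"fingers": 1, "translation": [0, 0.001, 0], "delta_rot": [0, 0, 0]},
    {"fingers": 1, "translation": [0, 0.001, 0], "delta_rot": [0, 0, 0]},
  ],
)

```text
t: 18.5
ee_pos: [0.5769, -0.1474, 0.0283]
ee_rot: [[-0.998, 0.06, 0.0], [0.06, 0.998, -0.001], [-0.0, -0.001, -1.0]]
wrist_force: [0.1, -3.3, -0.7]
gripper_width: 0.0005
grasp_force: 1.4
```

Emit:
servo_tool(
  commands=[
    {"fingers": 1, "translation": [0, 0.0005, 0], "delta_rot": [0, 0, 0]},
    {"fingers": 1, "translation": [0, 0.001, 0], "delta_rot": [0, 0, 0]},
    {"fingers": 1, "translation": [0, 0.001, 0], "delta_rot": [0, 0, 0]},
  ],
)

```text
t: 18.88
ee_pos: [0.5768, -0.1473, 0.0284]
ee_rot: [[-0.998, 0.061, 0.0], [0.061, 0.998, -0.002], [-0.001, -0.002, -1.0]]
wrist_force: [-1.1, -5.3, -0.9]
gripper_width: 0.0003
grasp_force: 2.7
```

Emit:
servo_tool(
  commands=[
    {"fingers": 1, "translation": [0, 0.0005, 0], "delta_rot": [0, 0, 0]},
    {"fingers": 1, "translation": [0, 0.0005, 0], "delta_rot": [0, 0, 0]},
    {"fingers": 1, "translation": [0, 0.0005, 0], "delta_rot": [0, 0, 0]},
  ],
)

```text
t: 19.25
ee_pos: [0.5768, -0.1473, 0.0284]
ee_rot: [[-0.998, 0.061, 0.001], [0.061, 0.998, -0.002], [-0.001, -0.002, -1.0]]
wrist_force: [0.0, -6.0, -1.6]
gripper_width: 0.0
grasp_force: 3.1
```

Emit:
servo_tool(
  commands=[
    {"fingers": 1, "translation": [0, 0.001, 0], "delta_rot": [0, 0, 0]},
    {"fingers": 1, "translation": [0, 0.0012, 0], "delta_rot": [0, 0, 0]},
    {"fingers": 1, "translation": [0, 0.0012, 0], "delta_rot": [0, 0, 0]},
    {"fingers": 1, "translation": [0, 0.0012, 0], "delta_rot": [0, 0, 0]},
  ],
)

```text
t: 19.75
ee_pos: [0.5768, -0.1472, 0.0286]
ee_rot: [[-0.998, 0.062, 0.001], [0.062, 0.998, -0.004], [-0.001, -0.004, -1.0]]
wrist_force: [-0.1, -7.6, -1.5]
gripper_width: 0.0002
grasp_force: 4.1
```

Emit:
servo_tool(
  commands=[
    {"fingers": 1, "translation": [0, -0.025, 0], "delta_rot": [0, 0, 0]},
    {"fingers": 1, "translation": [-0.005, -0.045, 0], "delta_rot": [0, 0, 0]},
    {"fingers": 1, "translation": [-0.035, -0.045, 0], "delta_rot": [0, 0, 0]},
    {"fingers": 1, "translation": [-0.062, -0.045, 0], "delta_rot": [0, 0, 0]},
    {"fingers": 1, "translation": [-0.062, -0.035, 0], "delta_rot": [0, 0, 0]},
  ],
)

```text
t: 20.38
ee_pos: [0.5121, -0.1796, 0.0282]
ee_rot: [[-0.998, 0.063, -0.003], [0.063, 0.998, 0.001], [0.003, 0.001, -1.0]]
wrist_force: [1.1, 0.3, 0.3]
gripper_width: -0.0001
grasp_force: 0.0
```

```bash
python3 - <<'E'
from h import *
im=camera("top");cv2.imwrite("pics/t8.png",im)
c=im[120:235,290:450]; cv2.imwrite("pics/t8c.png",cv2.resize(c,None,fx=5,fy=5,interpolation=cv2.INTER_CUBIC))
E
```

```text
(no output)
```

View pics/t8c.png

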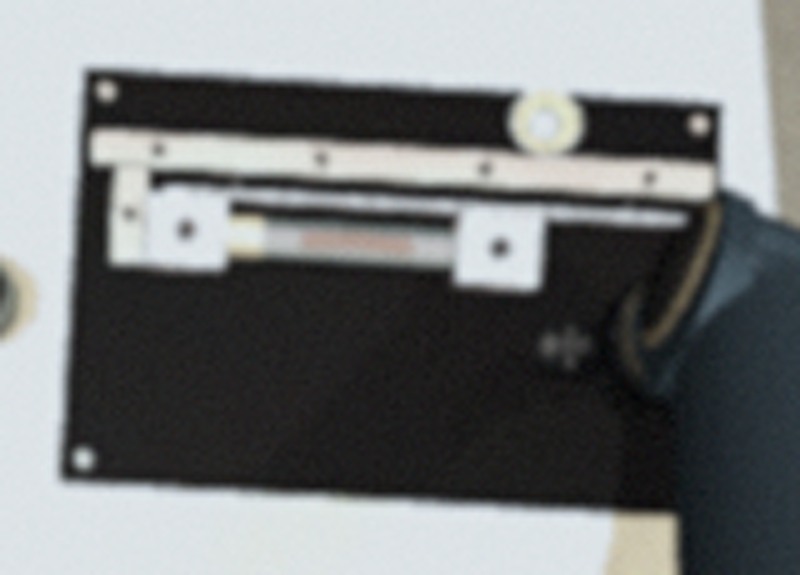

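The crop shows the carrier flat along the strip and touching the stop, with block holes at (186,230) and (500,248). Next I press the right block.

Emit:
servo_tool(
  commands=[
    {"fingers": 1, "translation": [0, 0.04, 0], "delta_rot": [0, 0, 0]},
    {"fingers": 1, "translation": [0.005, 0.072, 0], "delta_rot": [0, 0, 0]},
    {"fingers": 1, "translation": [0.015, 0.072, 0], "delta_rot": [0, 0, 0]},
    {"fingers": 1, "translation": [0.025, 0.072, 0], "delta_rot": [0, 0, 0]},
    {"fingers": 1, "translation": [0.03, 0.072, 0], "delta_rot": [0, 0, 0]},
  ],
)

```text
t: 21.05
ee_pos: [0.5461, -0.1081, 0.0285]
ee_rot: [[-0.998, 0.061, 0.001], [0.061, 0.998, -0.001], [-0.001, -0.001, -1.0]]
wrist_force: [-0.9, -0.7, 0.0]
gripper_width: 0.0
grasp_force: 0.0
```

Emit:
servo_tool(
  commands=[
    {"fingers": 1, "translation": [0.001, 0, 0], "delta_rot": [0, 0, 0]},
    {"fingers": 1, "translation": [0.002, 0, 0], "delta_rot": [0, 0, 0]},
    {"fingers": 1, "translation": [0.003, 0, 0], "delta_rot": [0, 0, 0]},
    {"fingers": 1, "translation": [0.003, 0, 0], "delta_rot": [0, 0, 0]},
  ],
)

```text
t: 21.55
ee_pos: [0.5478, -0.1071, 0.0284]
ee_rot: [[-0.998, 0.06, -0.0], [0.06, 0.998, 0.0], [0.0, 0.0, -1.0]]
wrist_force: [0.5, 0.4, 0.6]
gripper_width: 0.0
grasp_force: 0.0
```

Emit:
servo_tool(
  commands=[
    {"fingers": 1, "translation": [0.001, 0, 0], "delta_rot": [0, 0, 0]},
    {"fingers": 1, "translation": [0.002, 0, 0], "delta_rot": [0, 0, 0]},
    {"fingers": 1, "translation": [0.002, 0, 0], "delta_rot": [0, 0, 0]},
  ],
)

```text
t: 21.92
ee_pos: [0.549, -0.107, 0.0281]
ee_rot: [[-0.998, 0.06, -0.002], [0.06, 0.998, 0.0], [0.002, 0.0, -1.0]]
wrist_force: [-2.1, 0.0, 1.5]
gripper_width: -0.0001
grasp_force: 1.4
```

Emit:
servo_tool(
  commands=[
    {"fingers": 1, "translation": [0.0005, 0, 0], "delta_rot": [0, 0, 0]},
    {"fingers": 1, "translation": [0.001, 0, 0], "delta_rot": [0, 0, 0]},
    {"fingers": 1, "translation": [0.001, 0, 0], "delta_rot": [0, 0, 0]},
  ],
)

```text
t: 22.3
ee_pos: [0.549, -0.107, 0.028]
ee_rot: [[-0.998, 0.06, -0.004], [0.06, 0.998, 0.001], [0.004, 0.0, -1.0]]
wrist_force: [-5.8, 0.4, 3.6]
gripper_width: 0.0005
grasp_force: 2.9
```

Emit:
servo_tool(
  commands=[
    {"fingers": 1, "translation": [0.0005, 0, 0], "delta_rot": [0, 0, 0]},
    {"fingers": 1, "translation": [0.0011, 0, 0], "delta_rot": [0, 0, 0]},
    {"fingers": 1, "translation": [0.0011, 0, 0], "delta_rot": [0, 0, 0]},
    {"fingers": 1, "translation": [0.0011, 0, 0], "delta_rot": [0, 0, 0]},
    {"fingers": 1, "translation": [0.0011, 0, 0], "delta_rot": [0, 0, 0]},
  ],
)

```text
t: 22.92
ee_pos: [0.5491, -0.107, 0.0278]
ee_rot: [[-0.998, 0.06, -0.006], [0.06, 0.998, 0.001], [0.006, 0.001, -1.0]]
wrist_force: [-7.4, -0.7, 4.0]
gripper_width: 0.0002
grasp_force: 3.8
```

```bash
python3 - <<'E'
from h import *
for i in range(4): camera("top"); print(readout.read_state()["wrist_force"])
E
```

```text
[-8.0895 -0.1305  5.3131]
[-8.0892 -0.115   3.5687]
[-7.5435  0.2644  4.5   ]
[-7.8721  0.1175  3.4377]
```

Right block held at about 8 N. Now the left block.

Emit:
servo_tool(
  commands=[
    {"fingers": 1, "translation": [-0.026, 0, 0], "delta_rot": [0, 0, 0]},
    {"fingers": 1, "translation": [-0.026, 0.05, 0], "delta_rot": [0, 0, 0]},
    {"fingers": 1, "translation": [-0.022, 0.1, 0], "delta_rot": [0, 0, 0]},
    {"fingers": 1, "translation": [-0.018, 0.15, 0], "delta_rot": [0, 0, 0]},
    {"fingers": 1, "translation": [-0.014, 0.185, 0], "delta_rot": [0, 0, 0]},
  ],
)

```text
t: 23.75
ee_pos: [0.5393, 0.0814, 0.0287]
ee_rot: [[-0.998, 0.057, 0.003], [0.057, 0.998, 0.002], [-0.003, 0.002, -1.0]]
wrist_force: [-0.7, -1.5, -0.1]
gripper_width: 0.0003
grasp_force: 0.0
```

Emit:
servo_tool(
  commands=[
    {"fingers": 1, "translation": [0.006, 0, 0], "delta_rot": [0, 0, 0]},
    {"fingers": 1, "translation": [0.012, 0, 0], "delta_rot": [0, 0, 0]},
    {"fingers": 1, "translation": [0.017, 0, 0], "delta_rot": [0, 0, 0]},
    {"fingers": 1, "translation": [0.019, 0, 0], "delta_rot": [0, 0, 0]},
    {"fingers": 1, "translation": [0.02, 0, 0], "delta_rot": [0, 0, 0]},
  ],
)

```text
t: 24.38
ee_pos: [0.558, 0.0772, 0.0283]
ee_rot: [[-0.998, 0.061, -0.0], [0.061, 0.998, -0.0], [0.0, -0.0, -1.0]]
wrist_force: [-0.0, 0.1, 0.8]
gripper_width: -0.0002
grasp_force: 0.0
```

Emit:
servo_tool(
  commands=[
    {"fingers": 1, "translation": [0.001, 0, 0], "delta_rot": [0, 0, 0]},
    {"fingers": 1, "translation": [0.002, 0, 0], "delta_rot": [0, 0, 0]},
    {"fingers": 1, "translation": [0.003, 0, 0], "delta_rot": [0, 0, 0]},
    {"fingers": 1, "translation": [0.003, 0, 0], "delta_rot": [0, 0, 0]},
  ],
)

```text
t: 24.88
ee_pos: [0.5603, 0.078, 0.0282]
ee_rot: [[-0.998, 0.06, -0.002], [0.06, 0.998, -0.0], [0.002, -0.0, -1.0]]
wrist_force: [-1.7, 1.1, 0.8]
gripper_width: 0.0002
grasp_force: 1.0
```

Emit:
servo_tool(
  commands=[
    {"fingers": 1, "translation": [0.0005, 0, 0], "delta_rot": [0, 0, 0]},
    {"fingers": 1, "translation": [0.001, 0, 0], "delta_rot": [0, 0, 0]},
    {"fingers": 1, "translation": [0.001, 0, 0], "delta_rot": [0, 0, 0]},
  ],
)

```text
t: 25.25
ee_pos: [0.5603, 0.078, 0.028]
ee_rot: [[-0.998, 0.06, -0.004], [0.06, 0.998, -0.0], [0.004, -0.0, -1.0]]
wrist_force: [-5.8, 0.3, 3.8]
gripper_width: -0.0002
grasp_force: 2.7
```

Emit:
servo_tool(
  commands=[
    {"fingers": 1, "translation": [0.0005, 0, 0], "delta_rot": [0, 0, 0]},
    {"fingers": 1, "translation": [0.0012, 0, 0], "delta_rot": [0, 0, 0]},
    {"fingers": 1, "translation": [0.0012, 0, 0], "delta_rot": [0, 0, 0]},
    {"fingers": 1, "translation": [0.0012, 0, 0], "delta_rot": [0, 0, 0]},
    {"fingers": 1, "translation": [0.0012, 0, 0], "delta_rot": [0, 0, 0]},
  ],
)

```text
t: 25.88
ee_pos: [0.5603, 0.078, 0.0278]
ee_rot: [[-0.998, 0.059, -0.006], [0.059, 0.998, -0.0], [0.006, -0.0, -1.0]]
wrist_force: [-7.4, -0.0, 3.9]
gripper_width: 0.0002
grasp_force: 3.8
```

Emit:
servo_tool(
  commands=[
    {"fingers": 1, "translation": [0, 0, 0], "delta_rot": [0, 0, 0]},
    {"fingers": 1, "translation": [0, 0, 0], "delta_rot": [0, 0, 0]},
  ],
)

```text
t: 26.12
ee_pos: [0.5603, 0.078, 0.0278]
ee_rot: [[-0.998, 0.059, -0.006], [0.059, 0.998, -0.0], [0.006, -0.0, -1.0]]
wrist_force: [-7.9, 0.5, 4.2]
gripper_width: -0.0001
grasp_force: 3.8
```

Emit:
servo_tool(
  commands=[
    {"fingers": 1, "translation": [-0.015, 0, 0], "delta_rot": [0, 0, 0]},
    {"fingers": 1, "translation": [-0.04, 0, 0], "delta_rot": [0, 0, 0]},
    {"fingers": 1, "translation": [-0.06, 0, 0.01], "delta_rot": [0, 0, 0]},
    {"fingers": 1, "translation": [-0.07, 0, 0.06], "delta_rot": [0, 0, 0]},
    {"fingers": 1, "translation": [-0.07, 0, 0.12], "delta_rot": [0, 0, 0]},
  ],
)

```text
t: 26.75
ee_pos: [0.4919, 0.0779, 0.1489]
ee_rot: [[-0.998, 0.059, -0.001], [0.059, 0.998, -0.0], [0.001, -0.001, -1.0]]
wrist_force: [1.5, 0.8, 0.4]
gripper_width: -0.0001
grasp_force: 0.0
```

```bash
python3 - <<'E'
from h import *
im=camera("top");cv2.imwrite("pics/t9.png",im);s=camera("side")
a=cv2.resize(im[120:235,290:450],None,fx=3.5,fy=3.5,interpolation=cv2.INTER_CUBIC);b=cv2.resize(s[130:400,250:570],(400,338))
o=np.zeros((402+0,560+0,3),np.uint8);o[:a.shape[0],:a.shape[1]]=a
cv2.imwrite("pics/a9.png",np.vstack([o[:a.shape[0]],0*o[:1]]));cv2.imwrite("pics/b9.png",cv2.resize(s[150:350,280:480],None,fx=3,fy=3,interpolation=2))
print(readout.read_state()["wrist_force"],R(ray("top",[(326.7,165.5),(389.5,169.1)],.036)))
E
```

```text
[ 1.0371  0.8502 -0.0094] [[-0.038   0.1306]
 [-0.0384 -0.0595]]
```

View pics/b9.png

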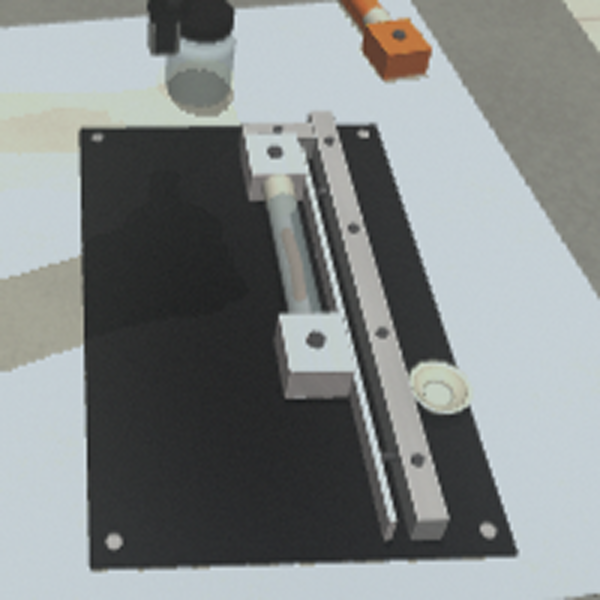

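The side view shows the carrier flat along the strip and touching the stop, with blocks at (275,165) and (316,355). The jar and dish haven't moved and the gripper is clear.

```bash
python3 -c "
from station import job
print(job.close_job())"
```

```text
the job is handed in; nothing more can be done
None
```

The job is handed in, verdict not shown: the carrier lies flat along the facing strip at the end stop, pushed there and then pressed home right then left with about 8 N each (a little under the 10 N asked), with the gripper clear and nothing else seen to move.

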